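# Rack the brush-cleaner bottle and open its safety cap

## Task

Stand the loose red-labelled brush-cleaner bottle, kept upright, fully home in its own red-labelled storage slot, so that the slot keeps it from turning. Then press its red push-and-turn safety cap down, twist it anticlockwise (seen from above) while it is down until it comes free, and lift it straight up. Finish while still holding the cap, level and still in the gripper, 5 to 10 cm clear above the bottle's mouth, with the bottle left seated in its slot; do not disturb the other things on the table.

Things in the scene. Friction and masses are not known exactly. Their poses are not given: they have to be found in the camera images.
- bottle_mid (a point): Centre of the square body of the loose white plastic bottle with a red label (60 x 60 mm, 92 mm tall; about 0.2 to 0.4 kg). On the bottle's axis, 46 mm above its underside; z is up the bottle, x and y square to its sides (all four alike). With the neck and the locked cap it is 140 mm tall. It may be lifted and carried by its locked cap.
- bottle_mouth (a point): Centre of the rim of the bottle's neck, 121.5 mm above its underside, hidden inside the cap until that is off; axes as bottle_mid. Three ears on the neck, with teeth 4 mm deep, hold three lugs inside the cap: a pressed cap comes free 45 to 75 degrees anticlockwise of its locked place (aim for 60), is caught again beyond that, and is blocked clockwise.
- cap_mid (a point): Centre of the red ribbed round cap, 50 mm across, 30 mm tall, 30 g; the white mark on its top points along its x, z is up. Locked on the bottle, this point is 125 mm above the bottle's underside, the cap's lower rim 110 mm, with 18 mm of free neck below the rim; cap and bottle x axes then agree within about 0.1 rad.
- neck_spring (a joint): Sprung plug in the neck that pushes the cap up: 0 m with the cap locked, grows as the cap is pressed (5 to 6 mm is right for turning), hard stop at 0.0065, -0.004 with the cap off. The cap resists with about 4 N at 0 and 1 N more for each mm.
- slot_red: Red-labelled storage slot, fixed to the table: plywood block 84 x 84 x 34 mm, red plates on its top edges and sides, square pocket 65 x 65 mm, 30 mm deep (floor 4 mm above the table), chamfered. Origin: centre of its underside; x, y square to its sides. The bottle fits any of four ways round and can turn some 5 degrees in it. The three slots stand in a row in any order.
- slot_blue: Same block with blue plates, holding its own blue bottle (the red bottle's size, 140 mm tall over its cap). Leave alone.
- slot_yellow: Same block with yellow plates, empty. Not for this bottle.
- blue_bottle: The blue-labelled, blue-capped bottle standing in the blue slot, 60 x 60 x 140 mm; origin at the centre of its underside. Leave alone.
- tape: Roll of tape lying flat, 84 mm across, 24 mm tall; origin at the centre of its underside. Leave alone.
- paint_pot: Paint jar with green label, 60 mm across, 60 mm tall; origin at the centre of its underside. Leave alone.
- palette_knife: Spatula-like palette knife lying flat, 200 mm long, under 25 mm high; origin near its middle on the table, x along its length. Leave alone.
- brush_jar: Aluminium pot full of brushes, 76 mm across, pot 100 mm and brushes about 220 mm tall; origin at the centre of its underside. Leave alone.
Things that resemble listed ones, but are neither listed nor needed, are in the scene too. Leave any green look-alike of the slot_red alone.

How it is judged:
By the outcome, as a careful person would: the job done as asked, in the order asked, and still so for the second after the job is handed in, while the arm keeps its last pose, push and grip.
It also fails if it takes over 54 s, if anything falls off the work surface, if the arm or the gripper's body presses on something with over 40 N, if the wrist force passes 120 N, or if a joint passes its speed limit or range.

## Robot

A 7-joint arm with a two-finger parallel gripper is mounted at the origin on the work surface. World frame = base frame: x ahead of the robot, y to its left, z up, the work surface at z = 0. Lengths are in mm, angles in rad, forces in N, time in s.
With the tool pointing down it reaches from about 425 to 975 mm from the base axis. Payload 16.7 kg.
Tool frame: the origin (TCP) lies at the very end of the fingers, on their centre line; the grasp point (between the pads) lies 19 mm behind it; z points along the fingers, y is the direction in which the jaws open and shut (so a half turn about z gives the same grasp; the last joint's range is limited). The gripper opens to 85 mm and grips with 20 to 120 N. Pads are 22 mm wide; open, the fingers measure 114 mm over their backs; the gripper's body (76 mm by 85 mm) begins 54 mm behind the grasp point. The pads swing forward as they close: fully open they stand 13 mm farther back than shut.
Start: joints at [1.089, 0.426, 0.074, 1.606, -0.034, 1.111, -0.067], TCP at [219.846, -638.157, 231.302] pointing down, gripper open.
Joint ranges: [-2.85, 2.85], [-0.5, 2.14], [-1.23, 1.37], [0.21, 2.46], [-1.02, 4.16], [0.16, 2.05], [-2.73, 2.73]. Speed limits (rad/s): [1.89, 1.89, 2.39, 2.39, 3.01, 3.01, 3.01].

## Interface

Orientations are given as a 3x3 rotation matrix whose columns are the frame's x, y, z axes.
In Python, from cell import readout, eyes, ctrl gives the robot as it stands.
- The arm moves only by the shell command python3 -m pendant 'ROWS' [FORCE]. ROWS is JSON, a list of rows, each a list of 7 numbers: the shift along the tool's x, y, z in units of 40 mm (1.0 is 40 mm), then the turn, a rotation vector about the tool's x, y, z in units of 5 degrees (1.0 is 5 degrees), then the finger opening in mm, from 0 to 85.4. In form: [[dx, dy, dz, rx, ry, rz, fingers], ...]. A call has 1 to 10 rows; each row is the pose to reach, as a shift and turn from the pose commanded when the call began, along the tool's axes at that moment; what a row does not reach only later rows make up. A row lasts 1/10 s, in which the tool goes at most 50 mm and 8.59 degrees, less where a joint would pass 70% of its speed; a pose out of reach is approached as far as the arm can. A call with a gripper value outside its range is refused whole. The fingers move at their own pace and stop on an object; FORCE is the grip in N (left out, the last holds). Time passes only in rows, so rows that repeat a pose let the fingers close. It gives the time, the measured TCP pose, the force and the opening at its end, in the units of the state.
- readout.read_state(): the state, without advancing time (a new reading comes with each control period).
- eyes.read_camera(name): name is "side" or "top" or "wrist"; returns a dict with "frame" (384x512x3 uint8, blue, green, red), "z_map" (384x512 float32, mm along the optical axis (not along the pixel's ray), 0 where there is no reading), "fx", "fy", "cx", "cy" (pixels), "D" ([k1, k2, p1, p2, k3] as OpenCV has them; the pictures are not rectified), "R" (3x3) and "t" (3): a world point X has camera coordinates R X + t. Camera axes: x right, y down, z forward; pixel columns grow to the right and rows downward; lengths in mm; the calibration is good to about 2 mm. A picture is of the moment at which its call begins.
- ctrl.job_done(): hands the job in, once; it reports no verdict.
The state is a dict: "time_s": time; "q": joint angles; "dq": joint speeds; "effort": joint torques, N m; "tcp_pos": TCP position; "tcp_rot": TCP orientation; "contact_force": force on the tool from outside, world axes, zero at the start; "wrist_torque": the same for the moment, N m; "finger_gap": finger opening in mm.
Only numpy, scipy, OpenCV 4.12 (cv2) and the standard library are available. Lean on these libraries where they do the work, as an engineer would, in place of code of your own. Each camera call takes 0.05 s, during which the arm holds its last target. There are 200 camera calls.

## Working session

There is one attempt and no reset: what is moved stays moved. The work goes in short steps, Python scripts to look and compute and a shell command to move; the robot and the scene stay as the last step left them, time stands still between calls to the robot, and variables do not carry over. Pictures are saved under pics/ and viewed, about 8 in all and at most 12, crops included, and the job is handed in when it is done.

```bash
mkdir -p pics
cat > h.py <<'E'
import numpy as np, cv2
from cell import readout, eyes, ctrl
def ray(c,u,v):
    K=np.array([[c['fx'],0,c['cx']],[0,c['fy'],c['cy']],[0,0,1]]);p=cv2.undistortPoints(np.array([[[u,v]]],float),K,np.array(c['D'],float))[0,0]
    R=np.array(c['R']);t=np.array(c['t']);return -R.T@t, R.T@np.array([p[0],p[1],1])
def onz(c,u,v,z):
    o,d=ray(c,u,v);return o+d*(z-o[2])/d[2]
def cloud(c):
    K=np.array([[c['fx'],0,c['cx']],[0,c['fy'],c['cy']],[0,0,1]]);h,w=c['z_map'].shape
    uv=np.stack(np.meshgrid(np.arange(w),np.arange(h)),-1).reshape(-1,1,2).astype(float)
    p=cv2.undistortPoints(uv,K,np.array(c['D'],float)).reshape(h,w,2);z=c['z_map']
    X=np.dstack([p*z[...,None],z])-np.array(c['t']);return X@np.array(c['R'])
E
python3 - <<'E'
from h import *
import pickle
a={n:eyes.read_camera(n) for n in('top','side','wrist')}
pickle.dump(a,open('a.pkl','wb'))
cv2.imwrite('pics/1.png',cv2.resize(a['top']['frame'],(800,600)))
cv2.imwrite('pics/2.png',cv2.resize(a['side']['frame'],(800,600)))
s=readout.read_state();print(s)
for n in a:o,d=ray(a[n],256,192);print(n,o,d)
E
```

```text
{'time_s': 0.15, 'q': array([ 1.08949602,  0.42659623,  0.07385315,  1.60644411, -0.03410428,
        1.11078024, -0.06710171]), 'dq': array([ 0.00108886,  0.00119359, -0.00062235, -0.00132153,  0.00163763,
       -0.00098448, -0.00138329]), 'effort': array([ 6.00140906e-03, -9.50321388e+01,  3.76455411e+00, -4.63767028e+01,
        1.94126309e-02,  7.75830442e-03, -1.59043373e-05]), 'tcp_pos': array([ 219.76241117, -637.90264385,  230.77311728]), 'tcp_rot': array([[ 9.45467958e-01,  3.25714912e-01, -3.69310292e-04],
       [ 3.25715116e-01, -9.45467536e-01,  8.95847296e-04],
       [-5.73800687e-05, -9.67284858e-04, -9.99999531e-01]]), 'contact_force': array([ 0.04715686, -0.37056289,  1.0217166 ]), 'wrist_torque': array([ 0.01873979, -0.00912944, -0.00281206]), 'finger_gap': 85.55573888583112}
top [ 482.36272375  -36.07575744 1218.73527696] [ 0.06325607 -0.00793183 -0.99821373]
side [ -56.0604997   733.94061584 1052.95085881] [ 0.46588353 -0.56043566 -0.68483564]
wrist [ 296.55884901 -612.80398733  373.12452563] [-0.30801375 -0.10354267 -0.94575086]
```

View pics/1.png

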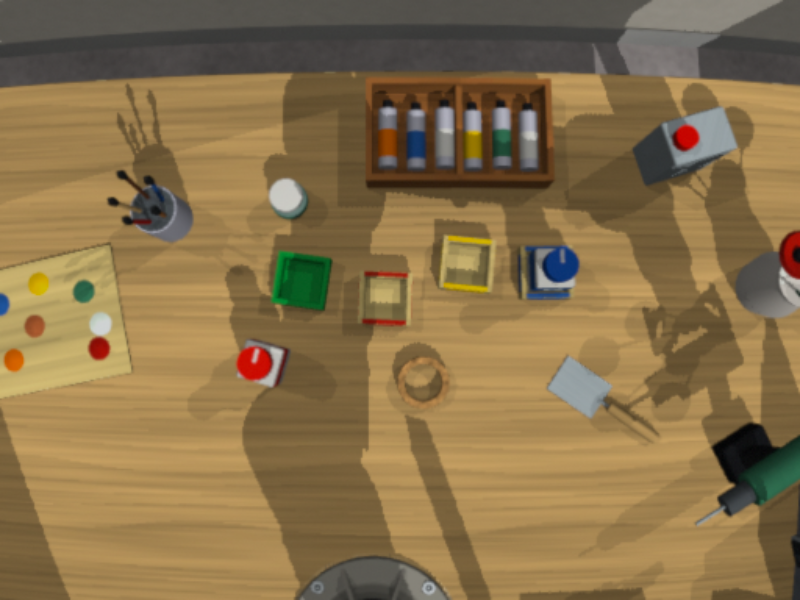

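View pics/2.png

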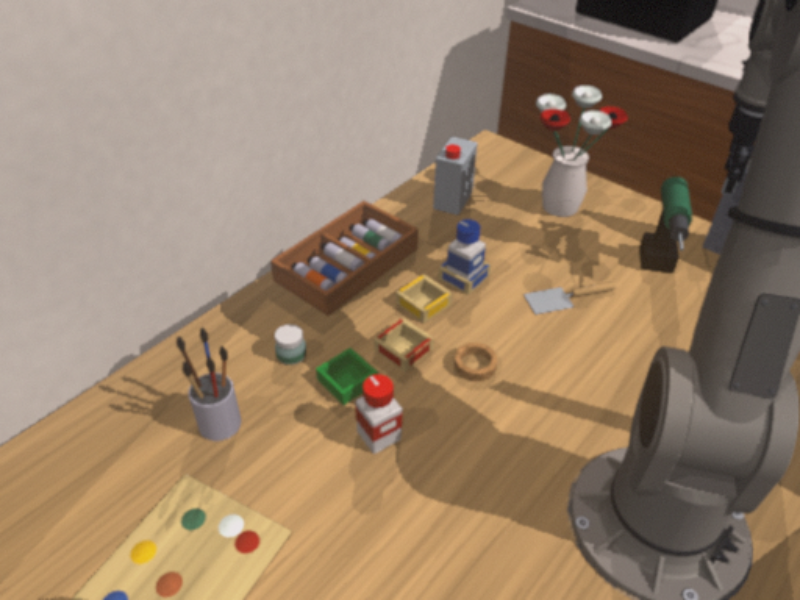

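Top view (800x600): the red-labelled white bottle is at (255,363). The red slot is at (386,298), the yellow at (467,264), the blue one with its bottle at (550,270), and the green look-alike at (302,281). The grey can with a red cap (685,137) and the red-plated flower vase are not the bottle. I'll measure now and confirm with an enlarged crop.

Run:
```python
from h import *
import pickle
a=pickle.load(open('a.pkl','rb'))
t=a['top'];X=cloud(t);f=t['frame'];hsv=cv2.cvtColor(f,cv2.COLOR_BGR2HSV)
red=(((hsv[...,0]<6)|(hsv[...,0]>172))&(hsv[...,1]>150)&(hsv[...,2]>70))
def box(u0,u1,v0,v1):
    m=np.zeros(red.shape,bool);m[int(v0*.64):int(v1*.64),int(u0*.64):int(u1*.64)]=1;return m
# cap top
b=box(225,300,330,395); m=b&(X[...,2]>128)
P=X[m];print('cap top',m.sum(),P.mean(0),np.median(P,0),P.min(0),P.max(0))
(u,v),r=cv2.minEnclosingCircle(np.argwhere(m)[:,::-1].astype(np.float32));print('circ',u,v,r,onz(t,u,v,140))
w=m&(hsv[...,1]<110);print('mark',w.sum(),X[w].mean(0))
# shoulder of bottle
m=b&(X[...,2]>80)&(X[...,2]<98);P=X[m];print('shoulder',m.sum(),P.min(0),P.max(0),cv2.minAreaRect(P[:,:2].astype(np.float32)))
# slots: top surface z~34
for n,bb in dict(red=(345,425,255,340),yel=(430,505,225,305)).items():
    m=box(*bb)&(X[...,2]>27)&(X[...,2]<42);P=X[m];print(n,m.sum(),np.median(P[:,2]),cv2.minAreaRect(P[:,:2].astype(np.float32)))
m=red&box(345,425,255,340)
pts=np.array([onz(t,q[1],q[0],34)[:2] for q in np.argwhere(m)],np.float32);print('red px rect',len(pts),cv2.minAreaRect(pts))
c1=cv2.resize(f[150:265,130:290],None,fx=5,fy=5,interpolation=cv2.INTER_CUBIC);cv2.imwrite('pics/3.png',c1)
```

```text
cap top 373 [460.01949546 165.15896325 155.57833951] [460.25848455 167.76337475 141.42122042] [435.28871919 -36.07575744 129.33419516] [ 483.01334694  192.17662879 1218.73527696]
circ 167.5 227.5 17.7342472076416 [470.54821263 156.21263235 140.        ]
mark 26 [469.5242328  149.83140286 224.35131902]
shoulder 235 [423.56666637 133.65121303  80.12635896] [494.95550978 202.74198913  97.95950457] ((459.5716247558594, 168.32586669921875), (58.168766021728516, 59.061424255371094), 73.77359771728516)
red 489 35.033966627821556 ((561.341796875, -20.805023193359375), (85.40354919433594, 85.61507415771484), 87.49443817138672)
yel 500 35.19201314398556 ((616.008544921875, -152.75741577148438), (85.88839721679688, 85.65438079833984), 83.45636749267578)
red px rect 108 ((561.3357543945312, -20.527179718017578), (64.48226165771484, 81.35247802734375), 86.3126220703125)
```

View pics/3.png

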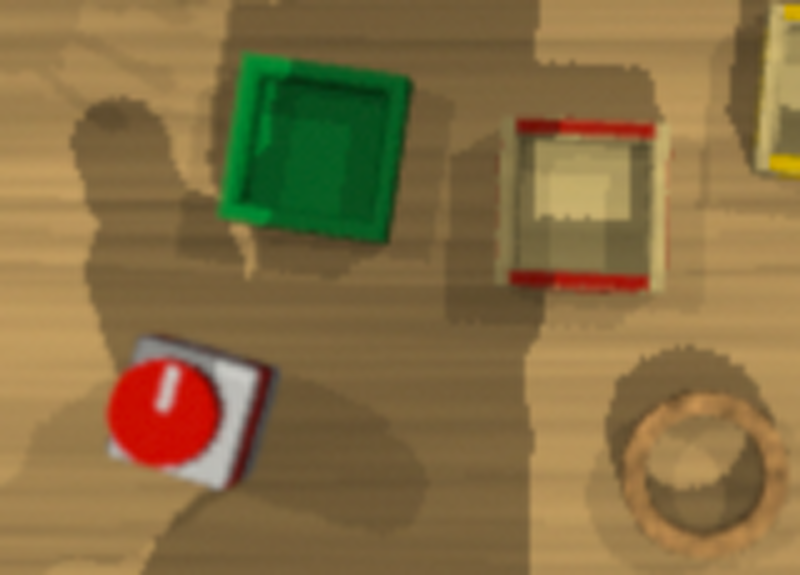

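The crop confirms it: red-capped white bottle at crop (165,410) with its mark roughly along world x, red-plated slot at (585,205), both distinct from the green one. Heights (141, 35) and sizes (58x59, 85x85) match the description. I'll move over via a waypoint within reach.

```bash
cat >> h.py <<'E'
from scipy.spatial.transform import Rotation as Ro
def go(x,y,z,yaw):
    "units for the row to tool-down pose, yaw (deg) of tool x"
    s=readout.read_state();R=np.array(s['tcp_rot']);c,n=np.cos(np.radians(yaw)),np.sin(np.radians(yaw))
    T=np.array([[c,n,0],[n,-c,0],[0,0,-1.]])
    print('t',round(s['time_s'],2),'tcp',s['tcp_pos'].round(1),'yaw',np.degrees(np.arctan2(R[1,0],R[0,0])).round(2),'F',s['contact_force'].round(1),'M',np.round(s['wrist_torque'],2),'gap',round(s['finger_gap'],1),'q7',round(s['q'][6],2))
    print('units',(R.T@(np.array([x,y,z])-s['tcp_pos'])/40).round(3),(Ro.from_matrix(R.T@T).as_rotvec(degrees=True)/5).round(3))
E
python3 -m pendant '[[9.3,-7.05,-0.5,0,0,-6,85],[9.3,-7.05,-0.5,0,0,-6,85],[9.3,-7.05,-0.5,0,0,-6,85],[9.3,-7.05,-0.5,0,0,-6,85],[9.3,-7.05,-0.5,0,0,-6,85],[9.3,-7.05,-0.5,0,0,-6,85],[9.3,-7.05,-0.5,0,0,-6,85],[9.3,-7.05,-0.5,0,0,-6,85],[9.3,-7.05,-0.5,0,0,-6,85],[9.3,-7.05,-0.5,0,0,-6,85]]' 40
python3 -c "
from h import *
go(460,168,230,49)"
```

```text
time_s: 1.15
tcp_pos: [482.3, -245.5, 251.6]
tcp_rot: [[0.652, 0.758, 0.001], [0.758, -0.652, 0.001], [0.002, 0.0, -1.0]]
contact_force: [1.1, 0.3, -0.0]
finger_gap: 84.8
t 1.15 tcp [ 482.3 -245.5  251.6] yaw 49.32 F [ 1.1  0.3 -0. ] M [-0.03  0.02 -0.03] gap 84.8 q7 -0.41
units [ 7.476 -7.161  0.552] [ 0.002 -0.018  0.064]
```

```bash
python3 -m pendant '[[7.48,-7.16,0.4,0,0,0,85],[7.48,-7.16,0.4,0,0,0,85],[7.48,-7.16,0.4,0,0,0,85],[7.48,-7.16,0.4,0,0,0,85],[7.48,-7.16,0.4,0,0,0,85],[7.48,-7.16,0.4,0,0,0,85],[7.48,-7.16,0.4,0,0,0,85],[7.48,-7.16,0.4,0,0,0,85],[7.48,-7.16,0.4,0,0,0,85],[7.48,-7.16,0.4,0,0,0,85]]'
python3 - <<'E'
from h import *
go(460,168,230,49)
c=eyes.read_camera('wrist');X=cloud(c);hsv=cv2.cvtColor(c['frame'],cv2.COLOR_BGR2HSV)
red=(((hsv[...,0]<6)|(hsv[...,0]>172))&(hsv[...,1]>150)&(hsv[...,2]>60))
near=np.hypot(X[...,0]-460,X[...,1]-168)<60
m=near&(X[...,2]>134)&(X[...,2]<147);P=X[m];print('cap',len(P),np.median(P,0),cv2.minEnclosingCircle(P[:,:2].astype(np.float32)))
m2=near&(X[...,2]>85)&(X[...,2]<97);P=X[m2]
if len(P)>10:print('sh',len(P),np.median(P[:,2]),cv2.minAreaRect(P[:,:2].astype(np.float32)))
w=m&(hsv[...,1]<110);print('mark',w.sum(),X[w].mean(0) if w.sum() else 0)
cv2.imwrite('pics/4.png',c['frame'])
E
```

```text
time_s: 2.15
tcp_pos: [459.2, 166.0, 235.2]
tcp_rot: [[0.653, 0.758, -0.0], [0.758, -0.653, 0.001], [0.0, -0.001, -1.0]]
contact_force: [-0.6, 0.0, 0.4]
finger_gap: 85.1
t 2.15 tcp [459.2 166.  235.2] yaw 49.25 F [-0.6  0.   0.4] M [-0.04 -0.01  0.06] gap 85.1 q7 -1.29
units [ 0.052 -0.018  0.13 ] [-0.009 -0.004  0.051]
cap 2917 [458.89909726 169.09909802 139.98576404] ((458.056396484375, 168.08868408203125), 25.502079010009766)
sh 1292 91.60425313060912 ((457.9194030761719, 168.1902313232422), (59.799476623535156, 59.96000671386719), 73.77471160888672)
mark 170 [470.03627545 164.56848551 140.37392644]
```

View pics/4.png

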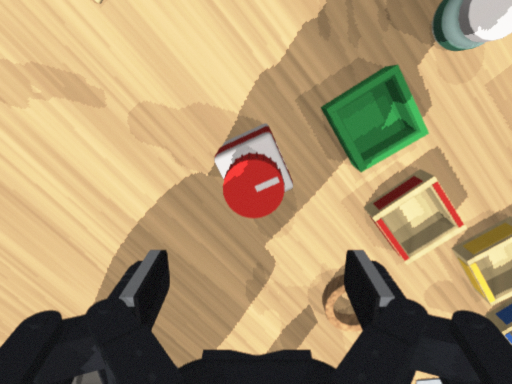

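The wrist view shows the cap at (254,185) and the red slot at (418,218), nothing in the fingers' way. Cap circle (458,168), shoulder square 60x60, yaw −16.2°. Both fit the stated sizes. Descending and gripping the cap.

```bash
python3 -m pendant '[[0.02,-0.057,0.5,0,0,0,85],[0.02,-0.057,1.5,0,0,0,85],[0.02,-0.057,2.4,0,0,0,85],[0.02,-0.057,3.0,0,0,0,85],[0.02,-0.057,3.25,0,0,0,85],[0.02,-0.057,3.25,0,0,0,60],[0.02,-0.057,3.25,0,0,0,40],[0.02,-0.057,3.25,0,0,0,40],[0.02,-0.057,3.25,0,0,0,40],[0.02,-0.057,3.25,0,0,0,40]]' 50
python3 -m pendant '[[0,0,0,0,0,0,40],[0,0,0,0,0,0,40],[0,0,-0.4,0,0,0,40],[0,0,-1.0,0,0,0,40],[0,0,-1.6,0,0,0,40],[0,0,-2,0,0,0,40],[0,0,-2,0,0,0,40],[0,0,-2,0,0,0,40]]'
python3 - <<'E'
from h import *
go(561.3,-20.7,185,62)
E
```

```text
time_s: 3.2
tcp_pos: [459.0, 165.6, 106.2]
tcp_rot: [[0.656, 0.755, 0.001], [0.755, -0.656, 0.0], [0.001, 0.001, -1.0]]
contact_force: [-0.3, 1.2, 3.7]
finger_gap: 49.0
time_s: 4.0
tcp_pos: [458.3, 164.9, 184.6]
tcp_rot: [[0.656, 0.755, -0.0], [0.755, -0.656, -0.0], [-0.001, -0.0, -1.0]]
contact_force: [0.1, 0.4, -4.4]
finger_gap: 48.5
t 4.0 tcp [458.3 164.9 184.6] yaw 48.99 F [ 0.1  0.4 -4.4] M [ 0.03 -0.05 -0.01] gap 48.5 q7 -1.34
units [-1.813  4.988 -0.009] [-1.000e-03  8.000e-03 -2.602e+00]
```

```bash
python3 -m pendant '[[-1.2,2.6,0,0,0,-2.6,40],[-1.2,2.6,0,0,0,-2.6,40],[-1.2,2.6,0,0,0,-2.6,40],[-1.2,2.6,0,0,0,-2.6,40],[-1.2,2.6,0,0,0,-2.6,40]]'
cat > m.py <<'E'
from h import *
import sys
go(561.3,-20.7,185,62)
s=readout.read_state();tx,ty,tz=s['tcp_pos']
c=eyes.read_camera('wrist');X=cloud(c);hsv=cv2.cvtColor(c['frame'],cv2.COLOR_BGR2HSV)
near=np.hypot(X[...,0]-tx,X[...,1]-ty)<60
red=(((hsv[...,0]<6)|(hsv[...,0]>172))&(hsv[...,1]>150)&(hsv[...,2]>60))
m=near&red&(X[...,2]>tz+25)&(X[...,2]<tz+45);P=X[m]
if len(P)>20:print('cap',len(P),np.median(P[:,2]),cv2.minEnclosingCircle(P[:,:2].astype(np.float32)))
m=near&(X[...,2]>tz-20)&(X[...,2]<tz-8)&(hsv[...,1]<70);P=X[m]
if len(P)>20:print('shoulder',len(P),np.median(P[:,2]),cv2.minAreaRect(P[:,:2].astype(np.float32)))
m=(np.hypot(X[...,0]-561,X[...,1]+21)<70)&(X[...,2]>30)&(X[...,2]<39);P=X[m]
if len(P)>20:print('slot',len(P),np.median(P[:,2]),cv2.minAreaRect(P[:,:2].astype(np.float32)))
cv2.imwrite(sys.argv[1],c['frame'])
E
python3 m.py pics/5.png
```

```text
time_s: 4.5
tcp_pos: [504.9, 60.6, 183.9]
tcp_rot: [[0.47, 0.882, -0.002], [0.882, -0.47, 0.0], [-0.001, -0.002, -1.0]]
contact_force: [0.1, 0.6, -4.6]
finger_gap: 48.5
t 4.5 tcp [504.9  60.6 183.9] yaw 61.94 F [ 0.1  0.6 -4.6] M [ 0.01  0.01 -0.02] gap 48.5 q7 -0.89
units [-1.13   2.199 -0.031] [-0.025  0.011 -0.013]
cap 9876 217.38876947079274 ((505.1070861816406, 61.93141555786133), 27.018991470336914)
shoulder 3853 169.04382491201696 ((504.6434020996094, 68.21784210205078), (49.53202819824219, 59.266422271728516), 86.5315170288086)
slot 1955 33.813188601504045 ((563.8499755859375, -22.166996002197266), (85.15606689453125, 76.17707061767578), 87.50432586669922)
```

View pics/5.png

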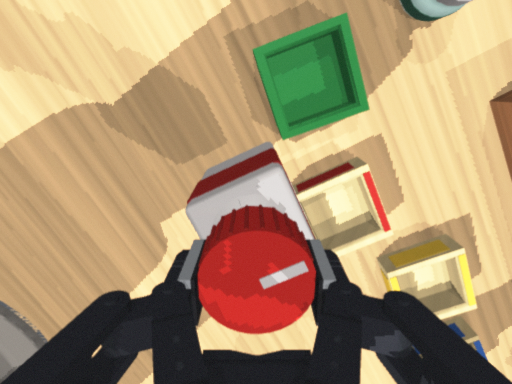

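The cap is held centred, bottle shoulder visible at (245,190), red slot at (345,205) partly hidden behind the bottle. I've corrected for the hidden parts using the visible far edges and the known sizes. Next I move over the slot and re-measure.

```bash
python3 -m pendant '[[-1.22,2.2,0,0,0,-0.2,40],[-1.22,2.2,0,0,0,-0.2,40],[-1.22,2.2,0,0,0,-0.2,40],[-1.22,2.2,0,0,0,-0.2,40],[-1.22,2.2,0,0,0,-0.2,40]]'
python3 m.py pics/6.png
python3 - <<'E'
from h import *
c=eyes.read_camera('side');X=cloud(c)
for n,lo,hi in(('slot',31,38),):
    m=(np.hypot(X[...,0]-561,X[...,1]+21)<70)&(X[...,2]>lo)&(X[...,2]<hi);P=X[m];print(n,len(P),cv2.minAreaRect(P[:,:2].astype(np.float32)))
m=(np.hypot(X[...,0]-561,X[...,1]+21)<45)&(X[...,2]>85)&(X[...,2]<160);P=X[m];print('bottle',P.min(0),P.max(0))
cv2.imwrite('pics/7.png',cv2.resize(c['frame'][130:290,180:360],None,fx=4,fy=3.7))
E
```

```text
time_s: 5.05
tcp_pos: [559.8, -21.8, 184.8]
tcp_rot: [[0.452, 0.892, -0.001], [0.892, -0.452, 0.001], [0.0, -0.001, -1.0]]
contact_force: [0.4, -0.2, -4.9]
finger_gap: 48.5
t 5.05 tcp [559.8 -21.8 184.8] yaw 63.12 F [ 0.4 -0.2 -4.9] M [-0.7  -0.23 -0.04] gap 48.5 q7 -0.72
units [ 0.04   0.021 -0.004] [-0.014 -0.002  0.224]
cap 9905 218.29136005218365 ((559.998779296875, -21.07994842529297), 27.29485321044922)
shoulder 3633 169.8533216150206 ((560.2062377929688, -15.210956573486328), (48.2360725402832, 60.047157287597656), 86.94135284423828)
slot 1789 34.12991887669586 ((560.035888671875, -21.97576904296875), (85.02484130859375, 84.4586181640625), 87.53614044189453)
slot 170 ((560.6680297851562, -19.575653076171875), (86.93841552734375, 88.68511199951172), 88.24176788330078)
bottle [528.49105332 -51.84389384  85.15469362] [591.22616367  13.34723194 159.87309126]
```

View pics/7.png

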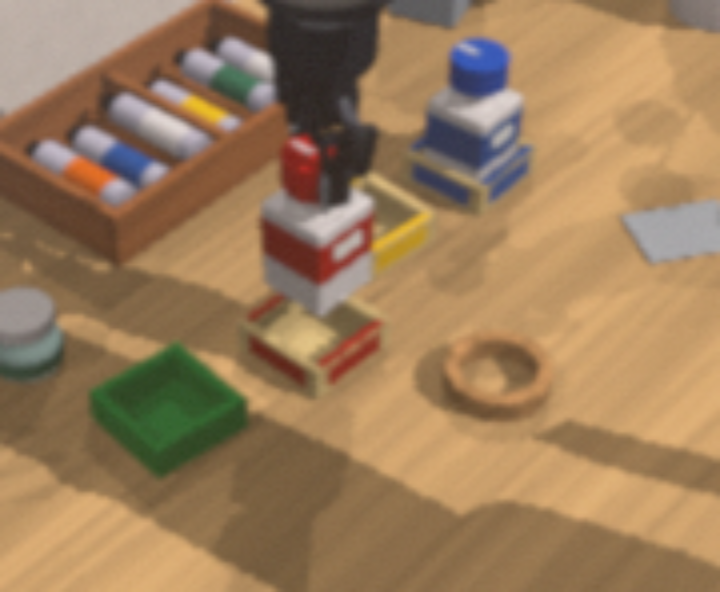

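The bottle is directly above the red slot (side crop: bottle at (318,245), slot at (313,340)). Wrist: bottle (559.9,−21.1), slot (560.0,−22.0), yaw within 0.6°. Lowering.

```bash
python3 -m pendant '[[-0.02,0.012,0.6,0,0,-0.1,40],[-0.02,0.012,1.0,0,0,-0.1,40],[-0.02,0.012,1.15,0,0,-0.1,40],[-0.02,0.012,1.3,0,0,-0.1,40],[-0.02,0.012,1.45,0,0,-0.1,40],[-0.02,0.012,1.6,0,0,-0.1,40],[-0.02,0.012,1.7,0,0,-0.1,40],[-0.02,0.012,1.7,0,0,-0.1,40]]'
python3 -c "
from h import *
go(560,-21.9,111,63)"
```

```text
time_s: 5.95
tcp_pos: [572.3, -23.6, 126.2]
tcp_rot: [[0.446, 0.895, 0.025], [0.895, -0.446, 0.0], [0.011, 0.022, -1.0]]
contact_force: [22.8, -5.2, 63.9]
finger_gap: 48.5
t 5.95 tcp [572.3 -23.6 126.2] yaw 63.5 F [22.8 -5.2 63.9] M [-0.71 -4.71 -0.05] gap 48.5 q7 -0.76
units [-0.104 -0.301  0.371] [ 0.252 -0.13   0.098]
```

Jammed: 64 N up and pushed 12 mm in x. Backing straight up and looking.

```bash
python3 -m pendant '[[0,0,-0.3,0,0,0,40],[0,0,-0.8,0,0,0,40],[0,0,-1.4,0,0,0,40],[0,0,-1.7,0,0,0,40],[0,0,-1.7,0,0,0,40],[0,0,-1.7,0,0,0,40]]'
python3 m.py pics/8.png
python3 - <<'E'
from h import *
for n in('side','top'):
    c=eyes.read_camera(n);X=cloud(c)
    m=(np.hypot(X[...,0]-561,X[...,1]+21)<75)&(X[...,2]>29)&(X[...,2]<39);P=X[m];print(n,'slot',len(P),cv2.minAreaRect(P[:,:2].astype(np.float32)))
    if n=='side':a=cv2.resize(c['frame'][150:270,210:330],(500,500))
w=cv2.resize(cv2.imread('pics/8.png'),(667,500))[:,150:450]
cv2.imwrite('pics/9.png',np.hstack([a,w]))
E
```

```text
time_s: 6.55
tcp_pos: [560.2, -24.3, 184.9]
tcp_rot: [[0.446, 0.895, -0.0], [0.895, -0.446, -0.0], [-0.0, -0.0, -1.0]]
contact_force: [0.5, -0.3, -4.6]
finger_gap: 48.7
t 6.55 tcp [560.2 -24.3 184.9] yaw 63.51 F [ 0.5 -0.3 -4.6] M [-0.06  0.    0.  ] gap 48.7 q7 -0.71
units [ 0.093 -0.017 -0.004] [-0.001  0.002  0.303]
cap 10216 219.36034112281823 ((560.5902709960938, -23.16338348388672), 27.07047462463379)
shoulder 3656 170.46398728439345 ((558.9224853515625, -17.138002395629883), (47.07353591918945, 59.82961654663086), 88.01610565185547)
slot 1865 34.05421815477365 ((559.9385986328125, -21.84764862060547), (84.751708984375, 84.36798858642578), 87.2516098022461)
side slot 218 ((561.425537109375, -19.208477020263672), (90.232666015625, 88.67579650878906), 87.3936767578125)
top slot 0 ((0.0, 0.0), (0.0, 0.0), 0.0)
```

View pics/9.png

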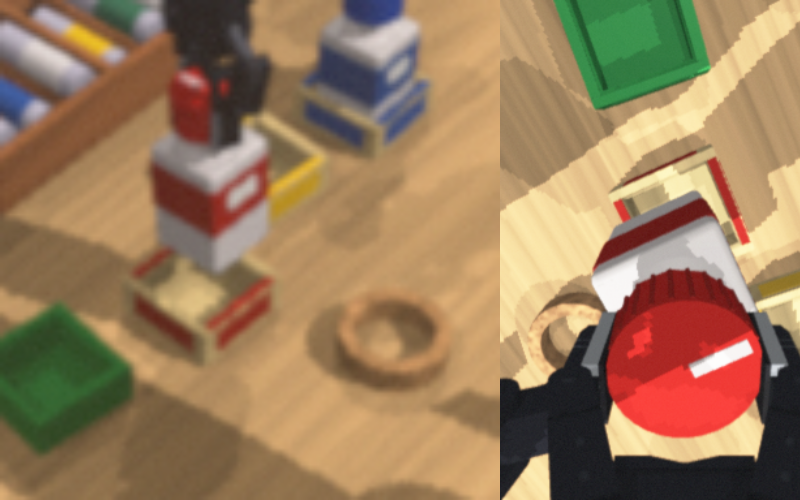

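The bottle is back above the slot; slot unmoved. Side view: bottle (208,200) above slot (200,300). I'll check the bottle for tilt in the hand by plane fits to the shoulder and faces.

```bash
cat > tilt.py <<'E'
from h import *
def fit(P):
    for _ in range(3):
        c=P.mean(0);n=np.linalg.svd(P-c,full_matrices=False)[2][2];d=(P-c)@n;P=P[abs(d)<2*d.std()+.2]
    return c,n*np.sign(n[np.argmax(abs(n))]),d.std(),len(P)
def tilt():
    s=readout.read_state();tx,ty,tz=s['tcp_pos'];print('tcp',s['tcp_pos'].round(1),'F',s['contact_force'].round(1))
    c=eyes.read_camera('wrist');X=cloud(c);hsv=cv2.cvtColor(c['frame'],cv2.COLOR_BGR2HSV)
    m=(np.hypot(X[...,0]-tx,X[...,1]-ty)<60)&(X[...,2]>tz-20)&(X[...,2]<tz-8)&(hsv[...,1]<70)
    m=cv2.erode(m.astype(np.uint8),np.ones((5,5)))>0
    print('shoulder normal',fit(X[m]))
    c=eyes.read_camera('side');X=cloud(c);hsv=cv2.cvtColor(c['frame'],cv2.COLOR_BGR2HSV)
    m=(np.hypot(X[...,0]-tx,X[...,1]-ty)<50)&(X[...,2]>tz-103)&(X[...,2]<tz-20)
    m=cv2.erode(m.astype(np.uint8),np.ones((3,3)))>0
    N=np.zeros_like(X);dx=np.roll(X,-2,1)-np.roll(X,2,1);dy=np.roll(X,-2,0)-np.roll(X,2,0);N=np.cross(dy,dx);N/=np.linalg.norm(N,axis=2,keepdims=True)+1e-9
    for k,ax in(('xface',0),('yface',1)):
        g=m&(abs(N[...,ax])>.85)
        if g.sum()>20:print(k,fit(X[g]))
if __name__=='__main__':tilt()
E
python3 tilt.py
```

```text
tcp [559.9 -24.3 184.2] F [-0.6 -0.3 -4.7]
shoulder normal (array([564.71222966,  -3.56095523, 170.18366134]), array([0.07387898, 0.020682  , 0.99705273]), np.float64(0.7554982744086804), 2371)
xface (array([527.12234878, -16.14774625, 124.78575881]), array([ 0.99827752, -0.03817393, -0.04455048]), np.float64(1.1272659520181798), 163)
yface (array([554.94034579,   8.38826897, 126.27865222]), array([ 0.05107861,  0.99865065, -0.00937275]), np.float64(1.306523129449008), 179)
```

The bottle leans about 0.06 rad towards +x in the grip, so its foot was roughly 6 mm off. I'll tilt the tool to bring the bottle upright and check again.

```bash
python3 -m pendant '[[0,0,0,-0.5,0.44,0,40],[0,0,0,-0.5,0.44,0,40],[0,0,0,-0.5,0.44,0,40],[0,0,0,-0.5,0.44,0,40]]'
python3 tilt.py; python3 m.py pics/10.png
```

```text
time_s: 7.2
tcp_pos: [560.6, -24.3, 185.3]
tcp_rot: [[0.445, 0.894, 0.055], [0.895, -0.446, 0.015], [0.038, 0.043, -0.998]]
contact_force: [0.1, -1.1, -4.8]
finger_gap: 48.6
tcp [560.6 -24.3 185.3] F [ 0.1 -1.1 -4.8]
shoulder normal (array([565.9902369 ,  -3.6473909 , 171.92667669]), array([0.01796715, 0.00583754, 0.99982154]), np.float64(0.7441914646005295), 2332)
xface (array([531.45242543, -16.11122319, 126.69404863]), array([ 0.99973561, -0.0200578 ,  0.0112426 ]), np.float64(1.032456774044511), 154)
yface (array([558.46649175,   9.08659126, 126.63846765]), array([ 0.05866147,  0.99826268, -0.0055193 ]), np.float64(1.1927971631875234), 193)
t 7.3 tcp [560.7 -24.2 185.3] yaw 63.56 F [ 1.  -0.2 -5.3] M [-0.08  0.14  0.03] gap 48.7 q7 -0.69
units [ 0.084 -0.026  0.009] [ 0.487 -0.444  0.303]
cap 10289 219.95560487680194 ((559.2493286132812, -23.541677474975586), 26.918956756591797)
shoulder 3697 171.79527601171696 ((560.1902465820312, -17.182966232299805), (48.31967544555664, 60.400081634521484), 87.72110748291016)
slot 1665 34.119650203181344 ((559.8641967773438, -22.087203979492188), (84.0385513305664, 84.4704818725586), 87.2632064819336)
```

Now upright to about 0.01 rad. Wrist and side both put the bottle about (+0.35,−1.2) mm from the slot centre. I'll correct that and lower gently part way.

```bash
python3 -m pendant '[[0.01,-0.04,0.4,0,0,0,40],[-0.007,-0.055,0.8,0,0,0,40],[-0.019,-0.068,1.1,0,0,0,40],[-0.024,-0.073,1.2,0,0,0,40],[-0.026,-0.077,1.3,0,0,0,40],[-0.03,-0.08,1.38,0,0,0,40],[-0.032,-0.083,1.45,0,0,0,40],[-0.032,-0.083,1.45,0,0,0,40]]'
```

```text
time_s: 8.15
tcp_pos: [560.2, -23.2, 127.2]
tcp_rot: [[0.445, 0.894, 0.056], [0.895, -0.446, 0.015], [0.038, 0.044, -0.998]]
contact_force: [-0.1, 0.4, -5.1]
finger_gap: 48.4
```

In freely, with no contact force. Now the rest.

```bash
python3 -m pendant '[[-0.006,-0.006,0.15,0,0,0,40],[-0.011,-0.013,0.3,0,0,0,40],[-0.015,-0.017,0.4,0,0,0,40],[-0.017,-0.019,0.44,0,0,0,40],[-0.018,-0.02,0.46,0,0,0,40],[-0.018,-0.02,0.46,0,0,0,40]]'
python3 tilt.py
```

```text
time_s: 8.75
tcp_pos: [560.5, -23.0, 109.1]
tcp_rot: [[0.445, 0.894, 0.057], [0.895, -0.446, 0.015], [0.039, 0.044, -0.998]]
contact_force: [-1.0, 0.5, 1.2]
finger_gap: 48.4
tcp [560.5 -23.  109.1] F [-1.   0.5  1.2]
shoulder normal (array([563.89810749,  -0.68684515,  95.87202032]), array([0.00982781, 0.02709436, 0.99958457]), np.float64(0.7434140424252957), 2473)
xface (array([528.08222209, -17.14163016,  49.82460888]), array([ 0.98591569, -0.00483922, -0.16717308]), np.float64(3.1295694488620356), 128)
yface (array([559.61135979,  12.0822787 ,  54.41411247]), array([0.00997922, 0.99100671, 0.13343958]), np.float64(2.8521947104478325), 133)
```

Shoulder at z = 95.9 (expected 96), so it is fully home. Release, level the tool, and re-check before regripping.

```bash
python3 -m pendant '[[0,0,0,0,0,0,85],[0,0,0,0,0,0,85],[0,0,0,0,0,0,85],[0,0,0,0,0,0,85],[0,0,0,0.5,-0.44,0,85],[0,0,0,0.5,-0.44,0,85],[0,0,0,0.5,-0.44,0,85],[0,0,0,0.5,-0.44,0,85]]'
python3 tilt.py
python3 - <<'E'
from h import *
c=eyes.read_camera('wrist');X=cloud(c);hsv=cv2.cvtColor(c['frame'],cv2.COLOR_BGR2HSV)
near=np.hypot(X[...,0]-560,X[...,1]+22)<60
m=near&(X[...,2]>140)&(X[...,2]<149);P=X[m];print('cap',len(P),np.median(P,0),cv2.minEnclosingCircle(P[:,:2].astype(np.float32)))
m=near&(X[...,2]>90)&(X[...,2]<100)&(hsv[...,1]<70);P=X[m];print('sh',np.median(P[:,2]),cv2.minAreaRect(P[:,:2].astype(np.float32)))
cv2.imwrite('pics/11.png',c['frame']);go(560,-22,109,63)
E
```

```text
time_s: 9.65
tcp_pos: [560.0, -23.2, 108.7]
tcp_rot: [[0.446, 0.895, 0.001], [0.895, -0.446, 0.0], [0.001, 0.001, -1.0]]
contact_force: [0.1, 0.4, 0.6]
finger_gap: 85.2
tcp [560.  -23.2 108.7] F [0.1 0.4 0.6]
shoulder normal (array([564.77170791,  -2.70481147,  95.7302672 ]), array([0.00560128, 0.00861069, 0.99994724]), np.float64(0.8153388324929324), 2594)
xface (array([526.73238478, -14.94232209,  48.09454924]), array([ 0.98022124, -0.03022052, -0.19558382]), np.float64(3.2473198523545084), 138)
yface (array([558.92462585,  12.15757286,  53.71793231]), array([0.01624464, 0.9920697 , 0.12463476]), np.float64(3.0804395715129727), 156)
cap 11735 [560.49689377 -19.03354816 143.96822508] ((562.0042724609375, -19.123926162719727), 56.4691162109375)
sh 95.677710329846 ((558.19775390625, -20.71395492553711), (59.06359100341797, 60.00026321411133), 88.17372131347656)
t 9.8 tcp [560.  -23.3 108.8] yaw 63.5 F [0.5 0.1 0.3] M [0.03 0.04 0.02] gap 84.8 q7 -0.77
units [ 0.029 -0.014 -0.004] [ 0.004 -0.003  0.1  ]
```

View pics/11.png

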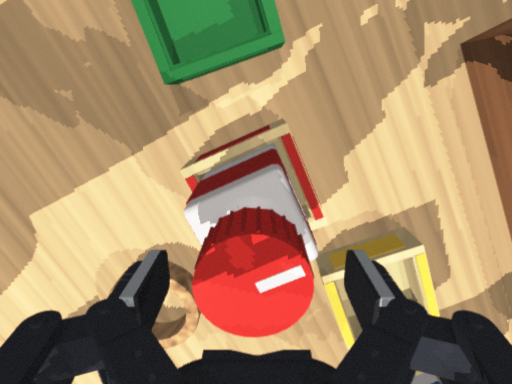

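The bottle stands upright in the red slot, cap at (253,285) centred between the open fingers. Grip firmly and press.

```bash
python3 -m pendant '[[0.03,-0.025,0,0,0,0,85],[0.03,-0.025,0,0,0,0,40],[0.03,-0.025,0,0,0,0,40],[0.03,-0.025,0,0,0,0,40],[0.03,-0.025,0,0,0,0,40],[0.03,-0.025,0,0,0,0,40],[0.03,-0.025,0,0,0,0,40],[0.03,-0.025,0,0,0,0,40]]' 90
python3 -m pendant '[[0,0,0.05,0,0,0,40],[0,0,0.1,0,0,0,40],[0,0,0.15,0,0,0,40],[0,0,0.165,0,0,0,40],[0,0,0.165,0,0,0,40],[0,0,0.165,0,0,0,40]]'
python3 -c "
from h import *
go(560,-22,109,63)"
```

```text
time_s: 10.6
tcp_pos: [559.8, -21.6, 108.9]
tcp_rot: [[0.446, 0.895, 0.0], [0.895, -0.446, 0.0], [0.0, -0.0, -1.0]]
contact_force: [-1.5, 1.2, 3.0]
finger_gap: 47.7
time_s: 11.2
tcp_pos: [560.2, -21.5, 102.7]
tcp_rot: [[0.446, 0.895, 0.001], [0.895, -0.446, -0.0], [0.0, 0.001, -1.0]]
contact_force: [-3.7, 0.3, 14.3]
finger_gap: 47.6
t 11.2 tcp [560.2 -21.5 102.7] yaw 63.51 F [-3.7  0.3 14.3] M [0.16 0.85 0.06] gap 47.6 q7 -0.77
units [-0.012  0.001 -0.156] [ 0.009 -0.003  0.102]
```

6.2 mm pressed, at the edge of the stop. Ease back 0.7 mm, then twist 64° anticlockwise (60 + the slot's play) while held down.

```bash
python3 -m pendant '[[0,0,-0.017,0,0,0,40],[0,0,-0.017,0,0,-1.4,40],[0,0,-0.017,0,0,-2.8,40],[0,0,-0.017,0,0,-4.2,40],[0,0,-0.017,0,0,-5.6,40],[0,0,-0.017,0,0,-7,40]]'
python3 -c "
from h import *
go(560,-22,103.4,127.5)"
```

```text
time_s: 11.8
tcp_pos: [560.8, -21.5, 103.4]
tcp_rot: [[-0.153, 0.988, 0.002], [0.988, 0.153, 0.0], [-0.0, 0.002, -1.0]]
contact_force: [0.7, -0.0, 9.5]
finger_gap: 47.8
t 11.8 tcp [560.8 -21.5 103.4] yaw 98.79 F [ 0.7 -0.   9.5] M [ 0.08 -0.09 -0.02] gap 47.8 q7 -0.23
units [-0.008 -0.021  0.001] [ 0.021  0.007 -5.742]
```

Force 9.5 N, as expected for 5.5 mm. Finish the turn.

```bash
python3 -m pendant '[[0,0,0,0,0,-1.4,40],[0,0,0,0,0,-2.8,40],[0,0,0,0,0,-4.2,40],[0,0,0,0,0,-5.74,40],[0,0,0,0,0,-5.74,40],[0,0,0,0,0,-5.74,40]]'
python3 -c "
from h import *
go(560,-22,103.4,127.5)"
python3 - <<'E'
from h import *
c=eyes.read_camera('wrist')
X=cloud(c);hsv=cv2.cvtColor(c['frame'],cv2.COLOR_BGR2HSV);near=np.hypot(X[...,0]-560,X[...,1]+22)<60
m=near&(X[...,2]>90)&(X[...,2]<100)&(hsv[...,1]<70);P=X[m];print('sh',np.median(P[:,2]),cv2.minAreaRect(P[:,:2].astype(np.float32)))
w=(np.hypot(X[...,0]-560,X[...,1]+22)<24)&(X[...,2]>133)&(X[...,2]<145)&(hsv[...,1]<60);P=X[w];
if len(P)>10:
    x,y,_,_=cv2.fitLine(P[:,:2].astype(np.float32),cv2.DIST_L2,0,.01,.01)[:,0],0,0,0;print('mark',len(P),P.mean(0),np.degrees(np.arctan2(x[1],x[0])))
E
```

```text
time_s: 12.4
tcp_pos: [560.7, -21.6, 103.3]
tcp_rot: [[-0.605, 0.796, 0.002], [0.796, 0.605, 0.001], [-0.001, 0.002, -1.0]]
contact_force: [0.0, 0.2, 9.1]
finger_gap: 47.9
t 12.4 tcp [560.7 -21.6 103.3] yaw 127.21 F [0.  0.2 9.1] M [ 0.05 -0.05  0.04] gap 47.9 q7 0.21
units [ 0.002 -0.021 -0.002] [ 0.019  0.007 -0.057]
sh 95.56077921700262 ((557.8089599609375, -20.414674758911133), (58.74429702758789, 59.2215690612793), 88.18058013916016)
mark 600 [566.2529971  -10.46887632 139.05304356] 38.588593
```

The mark is now ~63° from x, the bottle square is unturned (−1.8°). Lift straight up slowly.

```bash
python3 -m pendant '[[0,0,-0.1,0,0,0,40],[0,0,-0.2,0,0,0,40],[0,0,-0.3,0,0,0,40],[0,0,-0.45,0,0,0,40],[0,0,-0.6,0,0,0,40],[0,0,-0.6,0,0,0,40]]'
python3 tilt.py
```

```text
time_s: 13.05
tcp_pos: [560.2, -21.7, 127.7]
tcp_rot: [[-0.605, 0.797, 0.001], [0.797, 0.605, -0.0], [-0.001, 0.001, -1.0]]
contact_force: [-0.3, 0.4, -0.1]
finger_gap: 47.5
tcp [560.2 -21.7 127.7] F [-0.3  0.4 -0.1]tilt.py:4: RuntimeWarning: Mean of empty slice.
  c=P.mean(0);n=np.linalg.svd(P-c,full_matrices=False)[2][2];d=(P-c)@n;P=P[abs(d)<2*d.std()+.2]
  ret = um.true_divide(
Traceback (most recent call last):
  File "tilt.py", line 19, in <module>
    if __name__=='__main__':tilt()
                            ~~~~^^
  File "tilt.py", line 11, in tilt
    print('shoulder normal',fit(X[m]))
                            ~~~^^^^^^
  File "tilt.py", line 4, in fit
    c=P.mean(0);n=np.linalg.svd(P-c,full_matrices=False)[2][2];d=(P-c)@n;P=P[abs(d)<2*d.std()+.2]
                  ~~~~~~~~~~~~~~~~~~~~~~~~~~~~~~~~~~~~~~~~~^^^
IndexError: index 2 is out of bounds for axis 0 with size 0
```

The cap came free (force ≈0, shoulder not following). The tilt script found nothing at the raised height, which fits. Raise until the rim is about 72 mm above the mouth.

```bash
python3 -m pendant '[[0,0,-0.3,0,0,0,40],[0,0,-0.8,0,0,0,40],[0,0,-1.3,0,0,0,40],[0,0,-1.6,0,0,0,40],[0,0,-1.6,0,0,0,40],[0,0,-1.6,0,0,0,40],[0,0,-1.6,0,0,0,40],[0,0,-1.6,0,0,0,40]]'
python3 - <<'E'
from h import *
from tilt import fit
go(560,-22,192,127.5)
c=eyes.read_camera('wrist');X=cloud(c);hsv=cv2.cvtColor(c['frame'],cv2.COLOR_BGR2HSV);near=np.hypot(X[...,0]-560,X[...,1]+22)<60
m=near&(X[...,2]>88)&(X[...,2]<102)&(hsv[...,1]<70);P=X[m]
if len(P)>20:print('shoulder',len(P),np.median(P[:,2]),fit(P)[1],cv2.minAreaRect(P[:,:2].astype(np.float32)))
m=(np.hypot(X[...,0]-560,X[...,1]+22)<22)&(X[...,2]>200);P=X[m]
print('cap top',np.median(P[:,2]),fit(P[abs(P[:,2]-np.median(P[:,2]))<5])[1:])
s=eyes.read_camera('side')
cv2.imwrite('pics/12.png',np.hstack([cv2.resize(s['frame'][130:280,200:350],(500,500)),cv2.resize(c['frame'],(667,500))[:,180:480]]))
E
```

```text
time_s: 13.9
tcp_pos: [559.4, -21.6, 190.1]
tcp_rot: [[-0.605, 0.796, -0.001], [0.796, 0.605, 0.0], [0.001, -0.001, -1.0]]
contact_force: [-0.5, -0.3, -1.6]
finger_gap: 47.6
t 13.9 tcp [559.4 -21.6 190.1] yaw 127.21 F [-0.5 -0.3 -1.6] M [ 0.01 -0.05 -0.02] gap 47.6 q7 0.3
units [-0.016  0.006 -0.048] [-0.009 -0.011 -0.058]
shoulder 3122 96.0312083498493 [-0.01369785  0.01255908  0.9998273 ] ((557.9865112304688, -21.41676902770996), (60.28086853027344, 59.45402908325195), 88.13809204101562)
cap top 225.13150269011885 (array([ 0.00212341, -0.00142473,  0.99999673]), np.float64(0.4963888938952176), 7213)
```

View pics/12.png

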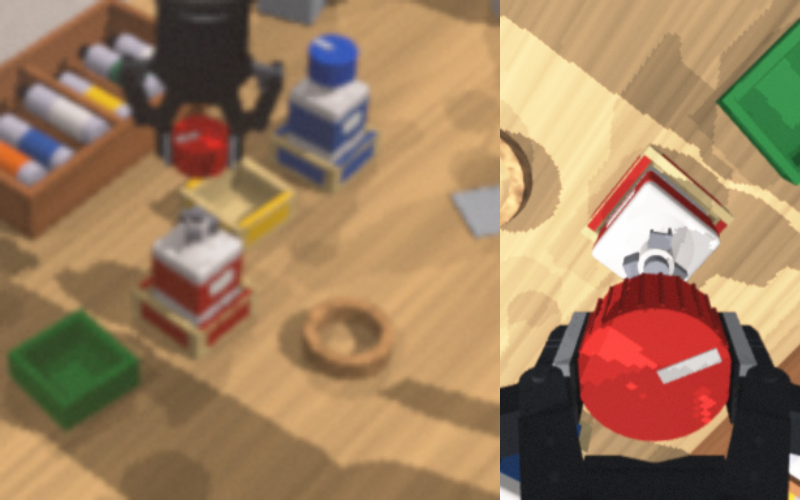

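Left: cap in the gripper at (200,145) above the open bottle at (200,265), which sits in the red slot. Right: the level cap and the bare neck. Cap top at z = 225, so the rim is about 70 mm above the mouth (125.5), tilt 0.003 rad. Shoulder 96.0, so the bottle is still seated.

```bash
python3 -m pendant '[[0,0,0,0,0,0,40],[0,0,0,0,0,0,40],[0,0,0,0,0,0,40]]'; python3 -c "
from cell import ctrl;print(ctrl.job_done())"
```

```text
time_s: 14.3
tcp_pos: [559.8, -21.6, 190.8]
tcp_rot: [[-0.605, 0.796, -0.0], [0.796, 0.605, 0.0], [0.0, -0.0, -1.0]]
contact_force: [-0.3, -0.2, 0.8]
finger_gap: 48.1
the job is handed in; nothing more can be done
None
```

The red-labelled bottle stands seated in its red slot. Its cap was pressed about 5.5 mm at 9 N, turned 64° anticlockwise, and lifted straight up. I handed the job in at 14.3 s, still holding the cap.

**Last checks:**
- **Cap:** level to 0.003 rad, with its rim about 70 mm above the bottle's mouth.
- **Bottle:** its shoulder is at z = 96.0 mm (expected 96) and upright to about 0.02 rad. Its yaw of −1.9° sits within the slot's play.
- **Arm:** still, with the wrist force near zero.
- **Surroundings:** in the last views the green box, tape, yellow slot and blue bottle looked undisturbed. I did not measure them again.

**What went wrong or disagreed:**
- **First insertion jammed:** the wrist force read 64 N (limit 120 N), because the bottle leaned about 0.06 rad in the grip. I backed off, tilted the tool to set the bottle upright, and it then went in without force. The slot had not moved.
- **Plane fits to the bottle's sides:** after seating, these were distorted by the slot, so I relied on the shoulder reading instead.
- **Tilt check during the lift:** it failed because it looked for the bottle's shoulder at the height it has when hanging from the gripper. The later check replaced it.
- **Cameras:** they agreed with each other to only about 2 mm.

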